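# Clear the offcuts off the urethane pad, then lift it off the die chest and hold it level

### The arm

A 6-joint arm with a two-finger parallel gripper is mounted at the origin on the work surface. World frame = base frame: x ahead of the robot, y to its left, z up, the work surface at z = 0. Lengths are in mm, angles in degrees, forces in N, time in s.
With the tool pointing down it reaches from about 300 to 850 mm from the base axis. Payload 4.2 kg.
Tool frame: the origin (TCP) lies midway between the tips of the shut fingers; the grasp point (between the pads) lies 19 mm behind it; z points along the fingers, y is the line along which they close (so a half turn about z gives the same grasp; the last joint's range is limited). The gripper opens to 91 mm and grips with 3 to 60 N. Pads are 32 mm wide; open, the fingers measure 118 mm over their backs; the gripper's body (76 mm by 178 mm) begins 60 mm behind the grasp point.
Start: joints at [-73.969, 18.312, 89.639, -0, 72.044, -1.146], TCP at [169.818, -549.372, 174.476] pointing down, gripper open.
Joint ranges: [-177.97, 177.97], [-48.28, 115.42], [12.27, 149.76], [-77.06, 257.06], [2.81, 150.46], [-146.56, 146.56]. Speed limits (degrees/s): [147.25, 147.25, 180, 180, 180, 180].

### API

Orientations are given as [roll, pitch, yaw] about the fixed x, y, z axes, in that order (R = Rz(yaw) Ry(pitch) Rx(roll)).
In Python, from workcell import state, grab_frame, camera_model, job_done gives the robot as it stands.
- The arm moves only by the tool pendant, called after "Emit:" as a command line: name --argument value ..., lists and objects as JSON in quotes. Schema: {"type":"object","properties":{"offsets":{"type":"object","properties":{"dx":{"type":"array","items":{"type":"number"},"minItems":1,"maxItems":8},"dy":{"type":"array","items":{"type":"number"},"minItems":1,"maxItems":8},"dz":{"type":"array","items":{"type":"number"},"minItems":1,"maxItems":8},"rx":{"type":"array","items":{"type":"number"},"minItems":1,"maxItems":8},"ry":{"type":"array","items":{"type":"number"},"minItems":1,"maxItems":8},"rz":{"type":"array","items":{"type":"number"},"minItems":1,"maxItems":8}},"additionalProperties":false,"required":["dx","dy","dz","rx","ry","rz"]},"finger_gap":{"type":"number"},"squeeze":{"type":"number"},"only":{"type":"string"},"quiet":{"type":"boolean"},"lines":{"type":"string"}},"required":["offsets"],"additionalProperties":false}. offsets is an object with one list for each field, all of the same length, 1 to 8, a row being the entries at one place: dx, dy, dz (the shift in mm), rx, ry, rz (a rotation vector in degrees); each row shifts and turns the commanded pose from where the row before left it, along the tool's axes as they then stand; what a row does not reach is not made up. A row lasts 1/10 s, in which the tool goes at most 50 mm and 8.59 degrees, less where a joint would pass 70% of its speed; a pose out of reach is approached as far as the arm can. finger_gap is the finger opening in mm, set as the call begins (left out keeps the last). The fingers move at their own pace and stop on an object; squeeze is the grip in N (left out, the last holds). Time passes only in rows, so rows that do not move let the fingers close. The tool returns the time, the measured TCP pose, the force, the opening and the grip force at its end. only (a regular expression) keeps the lines of the reply that match it, lines (a string "A,B") keeps lines A to B, and quiet returns only ok. Input that does not fit is refused with a message, and nothing moves.
- state(): the state, without advancing time (a new reading comes with each control period).
- grab_frame(name): name is "scene" or "top" or "wrist"; returns the picture (400x640x3 uint8, blue, green, red); there is no depth.
- camera_model(name): a dict with "fx", "fy", "cx", "cy" (pixels), "T" (4x4, takes a point from camera to world coordinates). Camera axes: x right, y up, looking along -z (the intrinsics and any distortion apply to the point x, -y, -z); pixel columns grow to the right and rows downward; lengths in mm; the calibration is good to about 2 mm. The wrist camera is an equidistant fisheye: a pixel r from the principal point sees the ray r / f radians off the axis. A picture is of the moment at which its call begins: read the wrist's pose just before it. camera_model takes no time and is no camera call; for the wrist camera it gives the pose at the moment of the call.
- job_done(): hands the job in; it is judged then, once.
The state is a dict: "time_s": time; "qpos": joint angles; "qvel": joint speeds; "effort": joint torques, N m; "ee_pos": TCP position; "ee_rot": TCP orientation; "force": force on the tool from outside, world axes, zero at the start; "torque": the same for the moment, N m; "gripper_width": finger opening in mm; "gripper_force": force on a finger pad.
Only numpy, scipy, OpenCV 4.12 (cv2) and the standard library are available. Lean on these libraries where they do the work, as an engineer would, in place of code of your own. Each camera call takes 0.05 s, during which the arm holds its last target. There are 200 camera calls.

### The job

Two offcuts lie on the orange urethane pad on the die chest: put both in the red scrap bin. Then lift the bare pad about 10 cm clear of the chest lid, never tipping it, and finish while holding it there above the chest, level and still: do not put it down or let go. Leave the other tools where they are.

Things in the scene. Friction and masses are not known exactly. Their poses are not given: they have to be found in the camera images.
- chest: low green steel die chest with a grey lid, closed by a steel latch on its -x face; fixed. 170 mm (its x) x 260 mm (its y), flat lid top 85 mm above its underside and the mat; nothing stands above the lid but the pad and offcuts. Handles and latch stick out up to 20 mm round its sides below the lid. Origin: centre of its underside, z up.
- pad: orange urethane pad, a stiff block 180 mm (its x) x 50 mm (its y) x 35 mm high, about 0.4 kg, evenly weighted, lying loose and flat on the chest lid. Grip it across its 50 mm width at its middle. Origin: centre of its underside, z up; so its top is 35 mm above the origin.
- bar_offcut: bright steel square-bar offcut, 36 mm (its x) x 18 mm (its y) x 18 mm high, about 80 g, lying loose on the pad towards one end. Origin: centre of its underside, z up.
- channel_offcut: blue-painted steel U-channel offcut lying open side down, 36 mm (its x) x 26 mm (its y) x 20 mm high, 4 mm walls, about 50 g, loose on the pad towards the other end. Origin: centre of its underside, z up.
- bin: red open-topped scrap bin standing on the mat left or right of the chest, fixed; outside 200 mm (its x) x 160 mm (its y) x 85 mm high, walls and floor 4 mm. Origin: centre of its underside, z up.
- vee_die: dark steel vee die block, 120 x 100 mm, 55 mm high, stands on the mat on the other side of the chest from the scrap bin. Bystander: leave it alone. Origin: centre of its underside
- punch: bright steel gooseneck punch section lying on the mat beyond the chest, about 140 x 90 mm, 45 mm high. Bystander: leave it alone. Origin: centre of its underside
- bevel_gauge: brass bevel gauge lying on the mat beyond the chest: brass stock 120 x 24 x 16 mm with a thin steel blade at an angle. Bystander: leave it alone. Origin: centre of its underside
- clamp_left: black tool clamp, 50 x 80 mm, 63 mm high, on the mat at the far left (+y). Bystander: leave it alone. Origin: centre of its underside
- clamp_right: black tool clamp like the other, on the mat at the far right (-y). Bystander: leave it alone. Origin: centre of its underside
There are look-alikes about, which are no part of the job. Of the things that look like the pad, the smallest one is meant.

How it is judged:
By the outcome, as a careful person would: the job done as asked, in the order asked, and still so for the second after the job is handed in, while the arm keeps its last pose, push and grip.
It also fails if it takes over 67 s, if anything falls off the work surface, if the arm or the gripper's body presses on something with over 40 N, if the wrist force passes 120 N, or if a joint passes its speed limit or range.

## Working session

There is one attempt and no reset: what is moved stays moved. The work goes in short steps, Python scripts to look and compute and a tool call to move; the robot and the scene stay as the last step left them, time stands still between calls to the robot, and variables do not carry over. Pictures are saved under pics/ and viewed, at most 13 in all, crops included, and the job is handed in when it is done.

```bash
mkdir -p pics; ls; python3 - <<'E'
from workcell import *
import cv2
for n in("scene","top"):
    f=grab_frame(n);cv2.imwrite(f"pics/{n}0.png",f)
    m=camera_model(n);print(n,{k:(v if k!='T' else v) for k,v in m.items()})
print(state())
E
```

```text
pics
scene {'fx': 378.76921504144843, 'fy': 378.76921504144843, 'cx': 314.5059890492305, 'cy': 197.47576535726634, 'T': array([[-7.36112644e-01, -4.13217098e-01,  5.36087498e-01,
         1.01019502e+03],
       [ 6.76837866e-01, -4.43110440e-01,  5.87829602e-01,
         5.84818775e+02],
       [-5.35527490e-03,  7.95553121e-01,  6.05860176e-01,
         7.05176375e+02],
       [ 0.00000000e+00,  0.00000000e+00,  0.00000000e+00,
         1.00000000e+00]])}
top {'fx': 365.76619332486285, 'fy': 365.76619332486285, 'cx': 316.5216337200213, 'cy': 201.107497950441, 'T': array([[ 2.34577109e-03,  9.96612005e-01, -8.22131947e-02,
         3.77568931e+02],
       [-9.99861853e-01,  9.84676274e-04, -1.65923103e-02,
        -1.60038535e+01],
       [-1.64551422e-02,  8.22407589e-02,  9.96476636e-01,
         1.30631298e+03],
       [ 0.00000000e+00,  0.00000000e+00,  0.00000000e+00,
         1.00000000e+00]])}
{'time_s': 0.1, 'qpos': array([-7.39689416e+01,  1.83481278e+01,  8.96973697e+01, -1.01531291e-04,
        7.20426879e+01, -1.14609471e+00]), 'qvel': array([-0.01824398, -0.11028449, -0.18574763,  0.03123051,  0.08800283,
       -0.00665159]), 'effort': array([ 1.13406419e-03, -4.13330483e+01, -2.32508129e+01,  7.29377568e-02,
        4.21460846e-02, -5.82277335e-05]), 'ee_pos': array([ 169.67675111, -548.88435293,  173.71675255]), 'ee_rot': array([-1.79911830e+02, -1.66734794e-03,  1.71771832e+01]), 'force': array([-0.64214983,  0.08775605, -0.08341064]), 'torque': array([-0.00277884, -0.05114948,  0.0019689 ]), 'gripper_force': 0.0, 'gripper_width': 90.83895032293894}
```

View pics/top0.png

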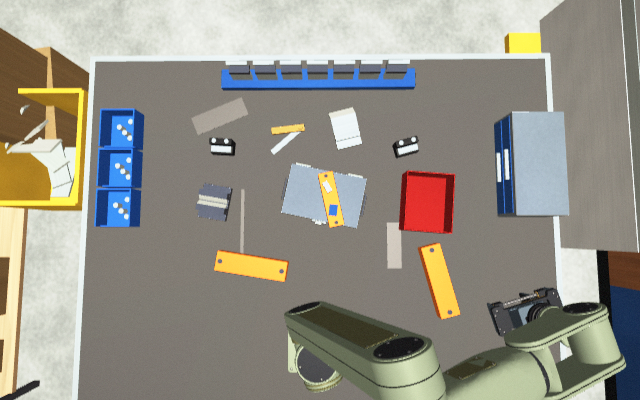

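View pics/scene0.png

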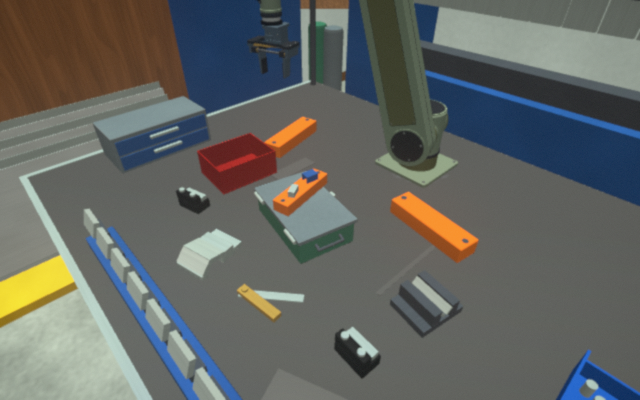

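The top view shows the pad at (331,199), the bar on it at (327,187), the blue channel at (334,210), the red bin at (427,202) and the larger orange look-alikes at (251,265) and (439,281). The scene view agrees: the pad sits on the chest at (301,191).

```bash
cat > h.py <<'E'
import cv2,numpy as np
from workcell import *
def ray(n,px,z,m=None):
    m=m or camera_model(n);T=np.array(m['T'])
    px=np.atleast_2d(px).astype(float)
    u=(px[:,0]-m['cx'])/m['fx'];v=(px[:,1]-m['cy'])/m['fy']
    if n=='wrist':
        r=np.hypot(u,v)+1e-12;s=np.sin(r)/r;d=np.c_[u*s,-v*s,-np.cos(r)]
    else: d=np.c_[u,-v,-np.ones_like(u)]
    d=d@T[:3,:3].T;o=T[:3,3]
    return o+d*((z-o[2])/d[:,2])[:,None]
def rect(P):
    (c,s,a)=cv2.minAreaRect(P[:,:2].astype(np.float32))
    if s[0]<s[1]: s=s[::-1];a+=90
    return np.round(c,1),np.round(s,1),round((a+90)%180-90,1)
def blobs(n,mask,z,amin=20,box=None):
    m=camera_model(n)
    for c in cv2.findContours(mask,cv2.RETR_EXTERNAL,cv2.CHAIN_APPROX_NONE)[0]:
        if cv2.contourArea(c)<amin: continue
        M=c[:,0].mean(0)
        if box and not(box[0]<M[0]<box[1] and box[2]<M[1]<box[3]): continue
        print(n,M.round(),cv2.contourArea(c),rect(ray(n,c[:,0],z,m)))
E
python3 - <<'E'
from h import *
B={'top':(280,460,160,240),'scene':(195,360,130,260)}
for n in('top','scene'):
    f=cv2.imread(f'pics/{n}0.png');h=cv2.cvtColor(f,cv2.COLOR_BGR2HSV);b=B[n]
    print('orange');blobs(n,cv2.inRange(h,(5,150,120),(25,255,255)),120,box=b)
    print('blue');blobs(n,cv2.inRange(h,(100,140,60),(125,255,255)),140,box=b,amin=8)
    print('red');r=cv2.inRange(h,(0,150,60),(4,255,255))|cv2.inRange(h,(174,150,60),(180,255,255));blobs(n,r,85,box=b,amin=100)
    x=f[170:226,285:375] if n=='top' else f[160:260,240:370]
    cv2.imwrite(f'pics/c{n}.png',cv2.resize(x,None,fx=6,fy=6,interpolation=2))
# bar via hull of orange
f=cv2.imread('pics/top0.png');h=cv2.cvtColor(f,cv2.COLOR_BGR2HSV)
m=cv2.inRange(h,(5,150,120),(25,255,255));m[:,:280]=0;m[:,400:]=0;m[:165]=0;m[235:]=0
p=cv2.findNonZero(m);hl=np.zeros_like(m);cv2.fillConvexPoly(hl,cv2.convexHull(p),255)
print('pad hull',rect(ray('top',p[:,0],120)))
s=cv2.morphologyEx(hl&~m,cv2.MORPH_OPEN,np.ones((2,2),np.uint8));print('items')
blobs('top',s,138,amin=8)
E
```

```text
orange
top [331. 199.] 755.5 (array([482.8, -41.8]), array([179.7,  48.7]), 12.3)
blue
top [332. 210.] 56.5 (array([447. , -47.7]), array([28.8, 22.3]), -0.0)
red
top [427. 202.] 3057.0 (array([ 478.2, -363.1]), array([200.8, 176.6]), -4.3)
orange
scene [300. 192.] 820.0 (array([494.1, -31.7]), array([205.3,  69.8]), 12.2)
scene [291. 135.] 953.5 (array([ 319.1, -282.3]), array([267.3,  98.9]), 15.4)
blue
scene [310. 173.] 44.0 (array([448.4, -51.9]), array([32.1, 23. ]), -7.2)
red
scene [237. 161.] 2954.0 (array([ 501.6, -323.6]), array([264.7, 236.4]), 85.3)
pad hull (array([482.8, -41.8]), array([179.7,  48.7]), 12.3)
items
top [334. 211.] 94.5 (array([443.8, -51.7]), array([40.9, 28.1]), -7.1)
top [328. 187.] 62.5 (array([519.1, -32.6]), array([38.7, 20.4]), 30.7)
```

View pics/ctop.png

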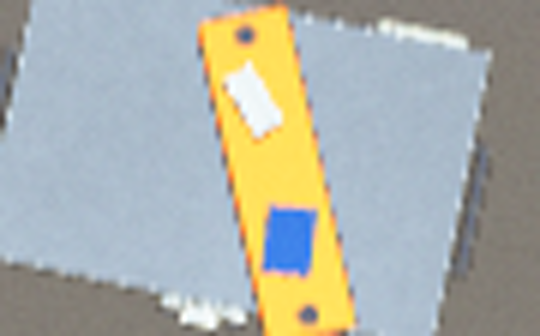

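The crop shows the bar (crop (252,100)) leaning up and left, yaw about 28°, and the channel (crop (290,241)) at about -7°. The pad measures 180x49 at yaw 12.3°, which matches the given size. I'll move above the pad now and refine with the wrist camera.

Emit:
pendant --offsets '{"dx": [0,15,30,30,30,30,30,30],"dy": [0,-13,-26,-26,-26,-26,-26,-26],"dz": [-20,-20,-20,0,0,0,0,0],"rx": [0,0,0,0,0,0,0,0],"ry": [0,0,0,0,0,0,0,0],"rz": [0,0,0,0,0,0,0,0]}' --finger_gap 60 --squeeze 20

```text
time_s: 0.9
ee_pos: [306.6, -328.7, 234.2]
ee_rot: [-180.0, 0.0, 17.2]
force: [0.2, -0.6, 0.8]
gripper_width: 59.8
gripper_force: 0.0
```

Emit:
pendant --offsets '{"dx": [30,30,30,30,30,30,30,20],"dy": [-26,-26,-26,-26,-26,-26,-26,-20],"dz": [0,0,0,0,0,0,0,0],"rx": [0,0,0,0,0,0,0,0],"ry": [0,0,0,0,0,0,0,0],"rz": [0,0,0,0,0,0,0,0]}'

```text
time_s: 1.7
ee_pos: [467.1, -67.3, 234.0]
ee_rot: [-180.0, 0.0, 17.3]
force: [0.4, 0.6, -0.3]
gripper_width: 59.9
gripper_force: 0.0
```

Emit:
pendant --offsets '{"dx": [28,10,0,0,0],"dy": [-20,-10,0,0,0],"dz": [0,0,0,0,0],"rx": [0,0,0,0,0],"ry": [0,0,0,0,0],"rz": [0,0,0,0,0]}'

```text
time_s: 2.2
ee_pos: [493.0, -30.6, 234.4]
ee_rot: [180.0, 0.0, 17.1]
force: [0.6, 0.5, 0.0]
gripper_width: 60.0
gripper_force: 0.0
```

```bash
python3 - <<'E'
from h import *
m=camera_model('wrist');f=grab_frame('wrist');cv2.imwrite('pics/w1.png',f)
import pickle;pickle.dump(m,open('w1.pkl','wb'))
h=cv2.cvtColor(f,cv2.COLOR_BGR2HSV);print(m)
print(state()['ee_pos'],state()['ee_rot'])
E
```

```text
{'fx': 309.70691628693146, 'fy': 309.70691628693146, 'cx': 328.24575603873546, 'cy': 204.73721835228696, 'T': array([[ 2.94341087e-01,  9.18025317e-01,  2.65693136e-01,
         5.67838990e+02],
       [-9.55698950e-01,  2.82246959e-01,  8.35234745e-02,
        -7.40528407e+00],
       [ 1.68558455e-03, -2.78507041e-01,  9.60432708e-01,
         4.44680742e+02],
       [ 0.00000000e+00,  0.00000000e+00,  0.00000000e+00,
         1.00000000e+00]])}
[493.08400914 -30.61101891 234.53387938] [1.79976903e+02 1.68667736e-02 1.70889027e+01]
```

View pics/w1.png

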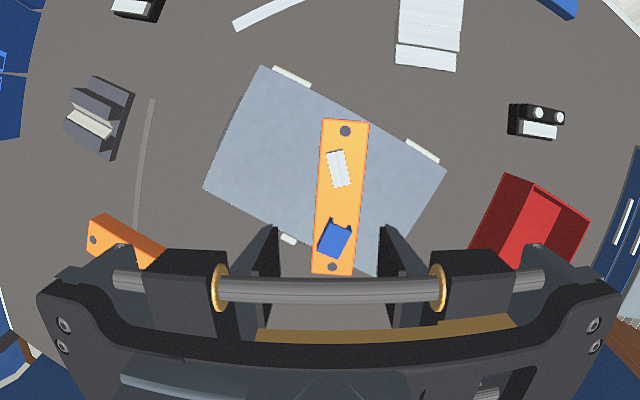

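The wrist view shows the whole pad at (340,197), the bar at (339,168) and the channel at (334,239). The bin is right at (530,220).

```bash
python3 - <<'E'
from h import *
import pickle
m=pickle.load(open('w1.pkl','rb'));f=cv2.imread('pics/w1.png');h=cv2.cvtColor(f,cv2.COLOR_BGR2HSV)
def show(nm,k,z,box):
    for c in cv2.findContours(k,cv2.RETR_EXTERNAL,cv2.CHAIN_APPROX_NONE)[0]:
        if cv2.contourArea(c)<100: continue
        M=c[:,0].mean(0)
        if box[0]<M[0]<box[1] and box[2]<M[1]<box[3]: print(nm,M.round(),rect(ray('wrist',c[:,0],z,m)))
show('pad',cv2.inRange(h,(8,120,150),(25,255,255)),120,(300,380,110,280))
for v in(210,225): show('bar top',cv2.inRange(h,(0,0,v),(180,60,255)),138,(320,360,140,195))
for v in(60,150,190): show('chan',cv2.inRange(h,(100,120,v),(125,255,255)),140,(310,360,210,265))
x=f[140:265,300:370];cv2.imwrite('pics/w1c.png',cv2.resize(x,None,fx=4.8,fy=4.8,interpolation=2))
show('bin',cv2.inRange(h,(0,150,60),(4,255,255))|cv2.inRange(h,(174,150,60),(180,255,255)),85,(450,600,150,270))
print(h[168,339],h[236,340],h[225,335],h[222,325])
E
```

```text
pad [338. 196.] (array([484. , -44.9]), array([178.7,  49.4]), 12.3)
bar top [338. 169.] (array([521.7, -32.5]), array([36.1, 18.2]), 31.0)
bar top [338. 169.] (array([521.6, -32.5]), array([36. , 18.2]), 31.0)
chan [334. 238.] (array([449.3, -50.4]), array([40.3, 27.5]), -6.9)
chan [333. 241.] (array([446.8, -50.9]), array([35.4, 25.7]), -7.7)
chan [333. 241.] (array([446.6, -51.1]), array([35.2, 25.2]), -8.0)
bin [527. 225.] (array([ 516.4, -349.7]), array([214.4, 125.4]), 85.6)
[101  15 232] [109 161 214] [109 184 214] [ 19 150 254]
```

View pics/w1c.png

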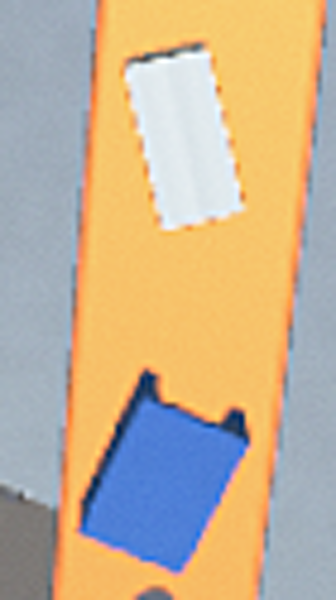

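The measured sizes match those given: bar (521.7,-32.5) yaw 31°, channel (446.7,-51) yaw -7.8°, pad (484,-44) yaw 12.3°, bin about (478,-371). Next I'll grasp the bar.

Emit:
pendant --offsets '{"dx": [0,0,12,11.5,0,0,0,0],"dy": [0,0,8,8.4,0,0,0,0],"dz": [0,0,10,10,20,20,20,0],"rx": [0,0,0,0,0,0,0,0],"ry": [0,0,0,0,0,0,0,0],"rz": [-7,-7,0,0,0,0,0,0]}' --finger_gap 44 --squeeze 20

```text
time_s: 3.05
ee_pos: [520.7, -31.6, 150.6]
ee_rot: [-179.8, 0.4, 31.1]
force: [-0.4, 0.4, -0.1]
gripper_width: 44.3
gripper_force: 0.0
```

Emit:
pendant --offsets '{"dx": [0,0,0,0,0],"dy": [0,0,0,0,0],"dz": [15,10,6,0,0],"rx": [0,0,0,0,0],"ry": [0,0,0,0,0],"rz": [0,0,0,0,0]}'

```text
time_s: 3.55
ee_pos: [522.8, -31.4, 123.8]
ee_rot: [180.0, -0.0, 31.2]
force: [0.5, -0.0, 0.4]
gripper_width: 44.0
gripper_force: 0.0
```

Emit:
pendant --offsets '{"dx": [0,0,0,0,0,0],"dy": [1,0,0,0,0,0],"dz": [0.5,0,0,0,0,0],"rx": [0,0,0,0,0,0],"ry": [0,0,0,0,0,0],"rz": [0,0,0,0,0,0]}' --finger_gap 10 --squeeze 25

```text
time_s: 4.15
ee_pos: [522.8, -32.2, 123.0]
ee_rot: [180.0, 0.0, 31.2]
force: [0.3, 0.8, -0.4]
gripper_width: 10.2
gripper_force: 0.0
```

Emit:
pendant --offsets '{"dx": [0,0,0,0,0,0],"dy": [0,0,0,0,0,0],"dz": [-5,-15,-25,-25,-15,0],"rx": [0,0,0,0,0,0],"ry": [0,0,0,0,0,0],"rz": [0,0,0,0,0,0]}'

```text
time_s: 4.75
ee_pos: [524.5, -32.4, 210.6]
ee_rot: [179.8, -0.3, 31.2]
force: [0.5, 0.6, 0.0]
gripper_width: 10.3
gripper_force: 0.0
```

The fingers shut to 10 mm on nothing, so the grasp missed. I'll look before trying again.

```bash
python3 - <<'E'
from h import *
import pickle
m=camera_model('wrist');f=grab_frame('wrist');pickle.dump(m,open('w2.pkl','wb'));s=state();print(s['ee_pos'],s['ee_rot'],m['T'])
t=grab_frame('top');cv2.imwrite('pics/t2.png',t);cv2.imwrite('pics/w2f.png',f)
o=np.zeros((600,800,3),np.uint8);o[:400,:640]=f
o[400:600,:400]=cv2.resize(t[175:225,285:385],(400,200))
cv2.imwrite('pics/w2.png',o)
E
```

```text
[523.41602019 -32.2673805  208.88860421] [ 1.79914162e+02 -1.10958710e-01  3.11790477e+01] [[ 5.17887537e-01  8.23421842e-01  2.31881368e-01  5.90183446e+02]
 [-8.55436279e-01  4.97029809e-01  1.45568341e-01  8.41411236e+00]
 [ 4.61220000e-03 -2.73747764e-01  9.61790460e-01  4.21263985e+02]
 [ 0.00000000e+00  0.00000000e+00  0.00000000e+00  1.00000000e+00]]
```

View pics/w2.png

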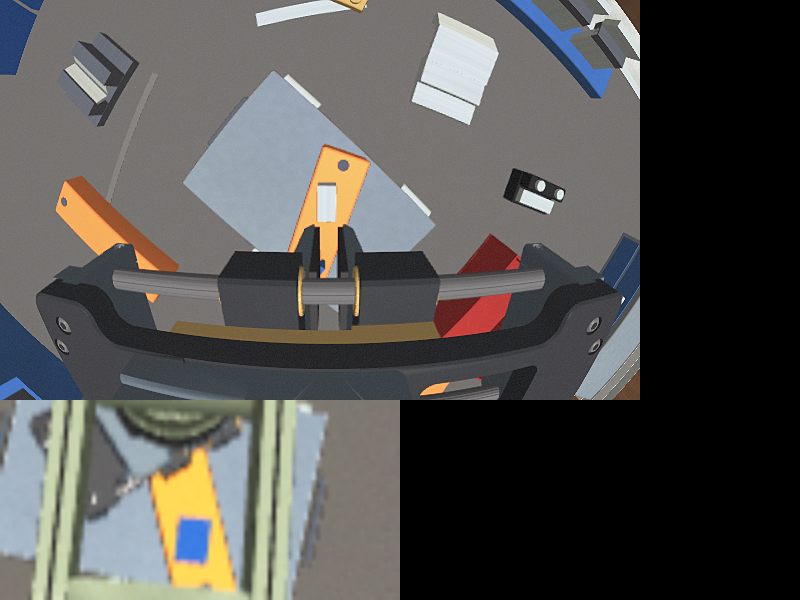

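The bar is still on the pad at (326,202), parallel to the fingers. I'll re-measure it and triangulate its height from two wrist views.

```bash
python3 - <<'E'
from h import *
import pickle
for n in('w1','w2'):
    m=pickle.load(open(n+'.pkl','rb'));f=cv2.imread('pics/'+('w2f' if n=='w2' else n)+'.png');h=cv2.cvtColor(f,cv2.COLOR_BGR2HSV)
    k=cv2.inRange(h,(0,0,215),(180,60,255))
    for c in cv2.findContours(k,cv2.RETR_EXTERNAL,cv2.CHAIN_APPROX_NONE)[0]:
        M=c[:,0].mean(0)
        if cv2.contourArea(c)>80 and 315<M[0]<355 and 140<M[1]<225:
            for z in(100,120,138,150): print(n,M.round(1),z,rect(ray('wrist',c[:,0],z,m)))
    # finger line: projected TCP axis
    # bin / hole dark spots
    s=cv2.inRange(h,(0,0,0),(180,255,110))
    for c in cv2.findContours(s,cv2.RETR_EXTERNAL,cv2.CHAIN_APPROX_NONE)[0]:
        M=c[:,0].mean(0)
        if 20<cv2.contourArea(c)<200 and 320<M[0]<370 and 110<M[1]<185: print('hole',M,[ray('wrist',M,z,m)[0].round(1) for z in(100,120,140)])
m=camera_model('wrist');T=np.array(m['T']);e=state()['ee_pos']
p=(np.array(e)-T[:3,3])@T[:3,:3];p=p*[1,-1,-1];r=np.hypot(p[0],p[1]);th=np.arctan2(r,p[2]);print('tcp px',m['cx']+m['fx']*th*p[0]/r,m['cy']+m['fy']*th*p[1]/r)
E
```

```text
w1 [338.  168.6] 100 (array([515.9, -35.6]), array([40.5, 20.5]), 31.0)
w1 [338.  168.6] 120 (array([518.9, -34. ]), array([38.1, 19.3]), 31.0)
w1 [338.  168.6] 138 (array([521.6, -32.5]), array([36. , 18.2]), 31.0)
w1 [338.  168.6] 150 (array([523.4, -31.5]), array([34.6, 17.5]), 31.0)
w2 [326.1 203.3] 100 (array([512.4, -37.6]), array([39.2, 19.7]), 31.1)
w2 [326.1 203.3] 120 (array([517.2, -34.7]), array([36.8, 18.5]), 31.1)
w2 [326.1 203.3] 138 (array([521.6, -32.1]), array([34.6, 17.4]), 31.1)
w2 [326.1 203.3] 150 (array([524.5, -30.4]), array([33.1, 16.6]), 31.1)
tcp px 328.08181731769764 227.8165753931573
```

The two views agree: the bar's top is at 138 mm, at (521.6,-32). I'll descend again with the fingers open and take a picture at the bottom.

Emit:
pendant --offsets '{"dx": [0,0,0,0,0,0,0,0],"dy": [0,0,0,0,0,0,0,0],"dz": [0,0,15,20,20,15,10,5.5],"rx": [0,0,0,0,0,0,0,0],"ry": [0,0,0,0,0,0,0,0],"rz": [0,0,0,0,0,0,0,0]}' --finger_gap 44 --squeeze 25

```text
time_s: 5.65
ee_pos: [522.2, -32.2, 121.2]
ee_rot: [-179.9, 0.1, 31.2]
force: [0.2, 0.5, -0.3]
gripper_width: 44.1
gripper_force: 0.0
```

Emit:
pendant --offsets '{"dx": [0,0,0],"dy": [0,0,0],"dz": [0,0,0],"rx": [0,0,0],"ry": [0,0,0],"rz": [0,0,0]}'

```text
time_s: 5.95
ee_pos: [523.5, -32.3, 123.2]
ee_rot: [179.9, -0.1, 31.2]
force: [0.7, 0.9, -0.2]
gripper_width: 43.9
gripper_force: 0.0
```

```bash
python3 - <<'E'
from h import *
f=grab_frame('wrist');s=grab_frame('scene')
cv2.imwrite('pics/w3f.png',f);cv2.imwrite('pics/s3f.png',s);print(state()['ee_pos'])
a=cv2.resize(f[190:340,220:440],(660,450));b=cv2.resize(s[150:230,250:360],(0,0),fx=1,fy=1) if 0 else s[130:230,240:373]
cv2.imwrite('pics/w3.png',cv2.resize(np.hstack([cv2.resize(f[180:330,230:430],(400,300)),cv2.resize(b,(400,300))]),None,fx=1,fy=1))
E
```

```text
[523.32149957 -32.28012068 123.08935647]
```

View pics/w3.png

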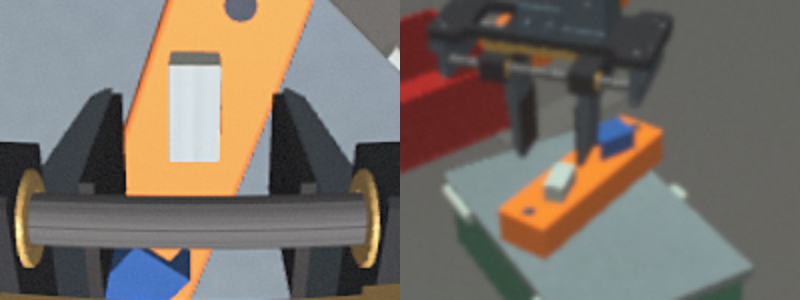

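The picture shows the fingers (scene tips at about (281,182) and (301,184)) floating short of the bar (scene (300,191)), although the reading says they surround it. I'll check where the TCP should project.

```bash
cat >> h.py <<'E'
def proj(n,P,m=None):
    m=m or camera_model(n);T=np.array(m['T']);p=(np.atleast_2d(P)-T[:3,3])@T[:3,:3]*[1,-1,-1]
    r=np.hypot(p[:,0],p[:,1]);k=np.arctan2(r,p[:,2])/r if n=='wrist' else 1/p[:,2]
    return np.c_[m['cx']+m['fx']*k*p[:,0],m['cy']+m['fy']*k*p[:,1]].round(1)
E
python3 - <<'E'
from h import *
s=state();e=np.array(s['ee_pos']);y=np.radians(31.2);ty=np.array([np.sin(y),-np.cos(y),0])
P=[e+22*ty,e-22*ty,e+59*ty,e-59*ty,e];P+=[p+[0,0,20] for p in P]
for n in('scene','wrist','top'): print(n,proj(n,P).tolist())
print('bar',[proj(n,[[521.6,-32,138]]).tolist() for n in('scene','wrist','top')])
m=camera_model('wrist');print(np.array(m['T'])[:3,3],s['ee_pos'],s['ee_rot'],s['qpos'])
# triangulate tips with scene: ray of px at several heights
for z in(123,140,160): print(z,ray('scene',[[280.7,181.7],[301,184.3]],z).round(1).tolist())
E
```

```text
scene [[284.7, 191.6], [300.8, 194.4], [271.3, 189.3], [314.7, 196.8], [292.7, 193.0], [284.3, 185.3], [300.6, 188.1], [270.8, 183.1], [314.7, 190.4], [292.4, 186.7]]
wrist [[358.4, 227.7], [297.8, 227.7], [407.8, 227.2], [248.4, 227.3], [328.1, 227.8], [361.2, 238.1], [295.1, 238.1], [414.8, 237.3], [241.5, 237.4], [328.2, 238.2]]
top [[333.4, 182.9], [321.8, 189.9], [343.1, 177.1], [312.1, 195.7], [327.6, 186.4], [333.6, 182.1], [321.8, 189.2], [343.4, 176.2], [311.9, 195.1], [327.7, 185.6]]
bar [[[293.1, 188.1]], [[326.5, 237.2]], [[327.6, 186.3]]]
[589.89577054   8.41977221 333.47362841] [523.32149957 -32.28012068 123.08935647] [ 1.79947894e+02 -6.34129304e-02  3.11774676e+01] [-4.78296609e+00  1.59937979e+01  1.00874861e+02 -5.54002774e-03
  6.30494155e+01  5.40421025e+01]
123 [[514.1, -93.4, 123.0], [482.2, -47.1, 123.0]]
140 [[528.6, -73.6, 140.0], [497.6, -28.6, 140.0]]
160 [[545.7, -50.3, 160.0], [515.7, -6.9, 160.0]]
```

The wrist camera sees the bar where predicted. In the scene view, though, the fingertips sit about 30 mm above the reported TCP height, so the real fingers end short of it. I'll go down in steps, watching the force.

Emit:
pendant --offsets '{"dx": [0,0,0,0,0],"dy": [0,0,0,0,0],"dz": [8,8,4,0,0],"rx": [0,0,0,0,0],"ry": [0,0,0,0,0],"rz": [0,0,0,0,0]}'

```text
time_s: 6.55
ee_pos: [522.8, -32.2, 102.2]
ee_rot: [-180.0, 0.0, 31.2]
force: [-0.3, 0.1, 0.5]
gripper_width: 44.1
gripper_force: 0.0
```

```bash
python3 - <<'E'
from h import *
f=grab_frame('wrist');s=grab_frame('scene');e=np.array(state()['ee_pos']);print(e)
y=np.radians(31.2);tx=np.array([np.cos(y),np.sin(y),0]);ty=np.array([np.sin(y),-np.cos(y),0])
for dz in(0,20,30,40): print(dz,proj('wrist',[e+16*tx+22*ty+[0,0,dz],e+16*tx-22*ty+[0,0,dz]]).tolist(),proj('scene',[e+16*tx-22*ty+[0,0,dz],e-16*tx-22*ty+[0,0,dz]]).tolist())
cv2.imwrite('pics/w4.png',np.hstack([cv2.resize(f[180:330,230:430],(400,300)),cv2.resize(s[150:225,250:350],(400,300))]))
E
```

```text
[523.07391192 -32.28025849 102.57408549]
0 [[359.0, 206.6], [297.1, 206.6]] [[299.2, 204.3], [303.0, 197.1]]
20 [[362.0, 215.3], [294.2, 215.4]] [[299.0, 198.2], [302.8, 191.0]]
30 [[363.7, 220.4], [292.6, 220.4]] [[298.9, 195.0], [302.7, 187.8]]
40 [[365.6, 225.9], [290.7, 225.9]] [[298.7, 191.8], [302.6, 184.7]]
```

View pics/w4.png

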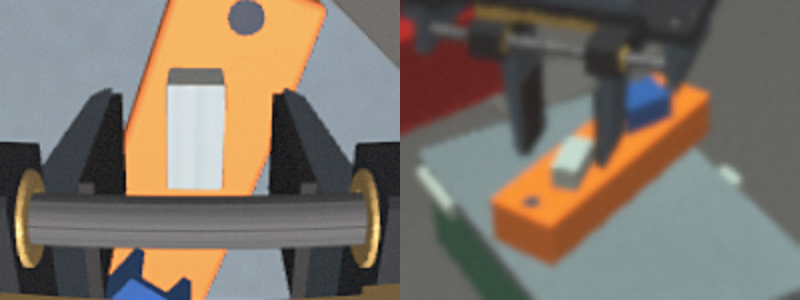

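The tips (wrist (291,226) and (367,226); scene (301,191)) are 30–40 mm above the nominal TCP, still at about 132–137 mm. Going down 9 mm more, then closing.

Emit:
pendant --offsets '{"dx": [0,0,0,0,0],"dy": [0,0,0,0,0],"dz": [3,3,2,0,0],"rx": [0,0,0,0,0],"ry": [0,0,0,0,0],"rz": [0,0,0,0,0]}'

```text
time_s: 7.15
ee_pos: [522.9, -32.2, 94.4]
ee_rot: [180.0, 0.0, 31.2]
force: [-0.7, 1.1, -0.2]
gripper_width: 44.2
gripper_force: 0.0
```

Emit:
pendant --offsets '{"dx": [0,0,0,0,0],"dy": [0,0,0,0,0],"dz": [0,0,0,0,0],"rx": [0,0,0,0,0],"ry": [0,0,0,0,0],"rz": [0,0,0,0,0]}' --finger_gap 8 --squeeze 25

```text
time_s: 7.65
ee_pos: [522.9, -32.2, 94.5]
ee_rot: [180.0, -0.0, 31.2]
force: [0.4, 0.0, 0.0]
gripper_width: 17.7
gripper_force: 25.0
```

Gripped: 17.7 mm at 25 N. Lifting and carrying it to the bin.

Emit:
pendant --offsets '{"dx": [0,0,0,0,0,0,-8,-16],"dy": [0,0,0,0,0,0,12,25],"dz": [-4,-10,-20,-20,-20,-6,0,0],"rx": [0,0,0,0,0,0,0,0],"ry": [0,0,0,0,0,0,0,0],"rz": [0,0,0,0,0,0,0,0]}'

```text
time_s: 8.45
ee_pos: [520.9, -76.2, 173.9]
ee_rot: [-180.0, 0.0, 31.3]
force: [0.1, -0.7, -0.1]
gripper_width: 17.3
gripper_force: 25.0
```

Emit:
pendant --offsets '{"dx": [-20,-20,-20,-20,-20,-20,-18,-14],"dy": [32,32,32,32,32,32,28,20],"dz": [0,0,0,0,0,0,0,0],"rx": [0,0,0,0,0,0,0,0],"ry": [0,0,0,0,0,0,0,0],"rz": [0,0,0,0,0,0,0,0]}'

```text
time_s: 9.25
ee_pos: [514.0, -363.3, 172.7]
ee_rot: [-179.9, 0.1, 31.1]
force: [0.2, 0.3, -1.4]
gripper_width: 17.3
gripper_force: 25.0
```

Emit:
pendant --offsets '{"dx": [-6,0,0,0,0,0,0,0],"dy": [9,5,0,0,0,0,0,0],"dz": [0,0,20,30,30,30,10,0],"rx": [0,0,0,0,0,0,0,0],"ry": [0,0,0,0,0,0,0,0],"rz": [0,0,0,0,0,0,0,0]}'

```text
time_s: 10.05
ee_pos: [517.1, -373.9, 53.0]
ee_rot: [-179.8, 0.1, 31.2]
force: [0.2, -0.6, -0.3]
gripper_width: 17.4
gripper_force: 25.0
```

```bash
python3 - <<'E'
from h import *
m=camera_model('wrist');f=grab_frame('wrist');s=grab_frame('scene');t=grab_frame('top');e=state()['ee_pos'];print(e)
for n,x in(('wb',f),('sb',s),('tb',t)): cv2.imwrite(f'pics/{n}.png',x)
cv2.imwrite('pics/b1.png',np.hstack([cv2.resize(f[60:360,120:520],(400,300)),cv2.resize(s[70:220,180:380],(400,300))]))
E
```

```text
[ 519.02206262 -375.91814987   56.25997791]
```

View pics/b1.png

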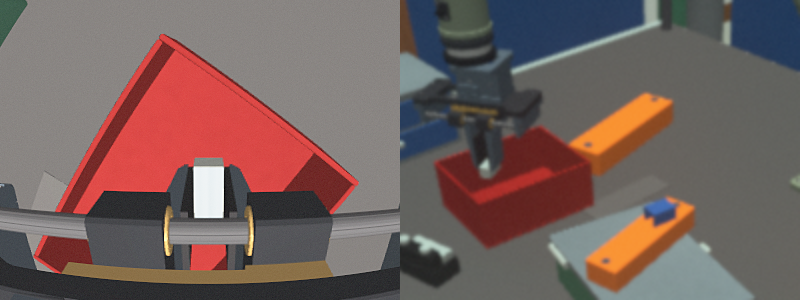

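The bar is held and hangs inside the bin opening (wrist crop (210,190)). Lowering a bit more and releasing.

Emit:
pendant --offsets '{"dx": [0,0,0,0,0],"dy": [0,0,0,0,0],"dz": [10,12,3,0,0],"rx": [0,0,0,0,0],"ry": [0,0,0,0,0],"rz": [0,0,0,0,0]}'

```text
time_s: 10.7
ee_pos: [517.8, -375.5, 29.4]
ee_rot: [180.0, 0.0, 31.2]
force: [0.2, -0.1, -0.8]
gripper_width: 17.0
gripper_force: 25.0
```

Emit:
pendant --offsets '{"dx": [0,0,0,0,0,0,0,0],"dy": [0,0,0,0,0,0,0,0],"dz": [0,0,0,0,-15,-30,-40,-40],"rx": [0,0,0,0,0,0,0,0],"ry": [0,0,0,0,0,0,0,0],"rz": [0,0,0,0,0,0,0,0]}' --finger_gap 44 --squeeze 25

```text
time_s: 11.5
ee_pos: [517.4, -375.2, 155.5]
ee_rot: [-180.0, 0.0, 31.2]
force: [0.9, -1.4, 0.2]
gripper_width: 44.0
gripper_force: 0.0
```

Emit:
pendant --offsets '{"dx": [0,0],"dy": [0,0],"dz": [-20,0],"rx": [0,0],"ry": [0,0],"rz": [0,0]}'

```text
time_s: 11.7
ee_pos: [519.6, -376.7, 178.6]
ee_rot: [179.6, -0.2, 31.2]
force: [-0.1, -0.8, 0.9]
gripper_width: 44.0
gripper_force: 0.0
```

```bash
python3 - <<'E'
from h import *
f=grab_frame('wrist');e=state();print(e['ee_pos'],e['ee_rot'])
cv2.imwrite('pics/wb2.png',f);h=cv2.cvtColor(f,cv2.COLOR_BGR2HSV)
k=cv2.inRange(h,(0,0,200),(180,60,255))
for c in cv2.findContours(k,cv2.RETR_EXTERNAL,cv2.CHAIN_APPROX_NONE)[0]:
    if cv2.contourArea(c)>100:
        print(c[:,0].mean(0).round(),rect(ray('wrist',c[:,0],22)))
r=cv2.inRange(h,(0,150,60),(6,255,255))|cv2.inRange(h,(174,150,60),(180,255,255))
for c in cv2.findContours(r,cv2.RETR_EXTERNAL,cv2.CHAIN_APPROX_NONE)[0]:
    if cv2.contourArea(c)>1000: print('red',c[:,0].mean(0).round(),rect(ray('wrist',c[:,0],85)))
E
```

```text
[ 518.37832824 -375.87738751  175.88374011] [ 1.79818778e+02 -6.92696677e-02  3.11798189e+01]
[ 34. 268.] (array([51.8, 35.2]), array([127.8, 106. ]), -0.7)
[549. 229.] (array([ 637.6, -702.5]), array([53.3, 15.6]), 0.6)
[514. 232.] (array([ 598.8, -643.4]), array([106.1,  13.3]), 0.2)
[326. 184.] (array([ 516.4, -374.9]), array([34.6, 16.8]), 31.4)
[617. 215.] (array([ 759.7, -871.9]), array([280.2, 227.1]), 0.5)
[156.  48.] (array([561. , -90.1]), array([60.3,  8.7]), 78.2)
[348.  50.] (array([ 667.8, -313.7]), array([73.6, 21.7]), -74.6)
[376.  31.] (array([ 705.8, -328.8]), array([16.7, 15.4]), -55.3)
[336.  20.] (array([ 692.1, -282.2]), array([16.4, 15.6]), -58.1)
[38. 59.] (array([472.8, 138. ]), array([149.1, 122.7]), -12.2)
[622.  29.] (array([1026.8, -632.9]), array([173.3, 161. ]), -69.1)
[119.  70.] (array([473.5,  14.6]), array([253.3, 200.5]), 78.0)
red [309. 211.] (array([ 482.1, -373.7]), array([188.2, 158. ]), -4.5)
```

The bar is in the bin at (516,-375). Next the channel, at (446.7,-51) yaw -7.8°.

Emit:
pendant --offsets '{"dx": [6,13,13,13,13,13,13,13],"dy": [-18,-37,-40,-40,-40,-40,-40,-35],"dz": [0,0,0,0,0,0,0,0],"rx": [0,0,0,0,0,0,0,0],"ry": [0,0,0,0,0,0,0,0],"rz": [0,0,0,0,0,0,0,0]}' --finger_gap 50 --squeeze 25

```text
time_s: 12.55
ee_pos: [448.3, -75.1, 172.4]
ee_rot: [-179.8, 0.2, 31.2]
force: [0.9, 0.3, -0.2]
gripper_width: 49.8
gripper_force: 0.0
```

Emit:
pendant --offsets '{"dx": [7,3,0,0,0,0,0,0],"dy": [-19,-6,0,0,0,0,0,0],"dz": [0,0,0,0,0,0,0,0],"rx": [0,0,0,0,0,0,0,0],"ry": [0,0,0,0,0,0,0,0],"rz": [0,0,7.8,7.8,7.8,7.8,7.8,0]}'

```text
time_s: 13.35
ee_pos: [445.9, -51.3, 173.3]
ee_rot: [180.0, 0.1, -7.9]
force: [-0.2, -0.5, 0.4]
gripper_width: 49.9
gripper_force: 0.0
```

```bash
python3 - <<'E'
from h import *
m=camera_model('wrist');f=grab_frame('wrist');e=state();print(e['ee_pos'],e['ee_rot'])
cv2.imwrite('pics/w5.png',f);h=cv2.cvtColor(f,cv2.COLOR_BGR2HSV)
for v in(60,190):
  k=cv2.inRange(h,(100,120,v),(125,255,255))
  for c in cv2.findContours(k,cv2.RETR_EXTERNAL,cv2.CHAIN_APPROX_NONE)[0]:
    M=c[:,0].mean(0)
    if cv2.contourArea(c)>100 and 290<M[0]<370: print(M.round(),rect(ray('wrist',c[:,0],140,m)))
k=cv2.inRange(h,(8,120,150),(25,255,255))
for c in cv2.findContours(k,cv2.RETR_EXTERNAL,cv2.CHAIN_APPROX_NONE)[0]:
    M=c[:,0].mean(0)
    if cv2.contourArea(c)>1000: print('or',M.round(),rect(ray('wrist',c[:,0],120,m)))
E
```

```text
[445.93931634 -51.15619447 173.43312166] [ 1.79977645e+02  1.03972300e-01 -7.71089649e+00]
[327. 210.] (array([448.5, -51.2]), array([39. , 24.3]), -7.1)
[328. 213.] (array([446.5, -51. ]), array([34.8, 24.3]), -7.1)
or [317. 174.] (array([483.7, -45.4]), array([178.3,  49.5]), 12.2)
```

Aligned. Descending the same way, then gripping.

Emit:
pendant --offsets '{"dx": [0,0,0,0,0,0,0,0],"dy": [0,0,0,0,0,0,0,0],"dz": [15,20,20,12,7,4,0,0],"rx": [0,0,0,0,0,0,0,0],"ry": [0,0,0,0,0,0,0,0],"rz": [0,0,0,0,0,0,0,0]}'

```text
time_s: 14.2
ee_pos: [446.8, -50.7, 96.9]
ee_rot: [180.0, -0.1, -7.8]
force: [0.7, 0.6, 1.1]
gripper_width: 49.9
gripper_force: 0.0
```

Emit:
pendant --offsets '{"dx": [0,0,0,0,0],"dy": [0,0,0,0,0],"dz": [0,0,0,0,0],"rx": [0,0,0,0,0],"ry": [0,0,0,0,0],"rz": [0,0,0,0,0]}' --finger_gap 14 --squeeze 25

```text
time_s: 14.7
ee_pos: [446.4, -50.6, 96.7]
ee_rot: [180.0, -0.0, -7.8]
force: [-1.0, 0.0, 1.9]
gripper_width: 25.4
gripper_force: 25.3
```

Emit:
pendant --offsets '{"dx": [0,0,0,0,0,0,2,4],"dy": [0,0,0,0,0,0,15,30],"dz": [-4,-10,-20,-20,-20,-6,0,0],"rx": [0,0,0,0,0,0,0,0],"ry": [0,0,0,0,0,0,0,0],"rz": [0,0,0,0,0,0,0,0]}'

```text
time_s: 15.5
ee_pos: [446.0, -95.2, 176.6]
ee_rot: [-180.0, -0.0, -7.7]
force: [-0.3, -0.3, -0.1]
gripper_width: 25.4
gripper_force: 25.3
```

Emit:
pendant --offsets '{"dx": [4,5,5,5,5,4,3,1],"dy": [37,38,38,38,38,35,27,15],"dz": [0,0,0,0,0,0,0,0],"rx": [0,0,0,0,0,0,0,0],"ry": [0,0,0,0,0,0,0,0],"rz": [0,0,0,0,0,0,0,0]}'

```text
time_s: 16.3
ee_pos: [441.1, -365.7, 175.7]
ee_rot: [-180.0, 0.0, -7.9]
force: [0.9, -0.7, -1.1]
gripper_width: 25.5
gripper_force: 25.3
```

Emit:
pendant --offsets '{"dx": [0,0,0,0,0,0,0,0],"dy": [7,0,0,0,0,0,0,0],"dz": [0,20,30,40,30,20,6,0],"rx": [0,0,0,0,0,0,0,0],"ry": [0,0,0,0,0,0,0,0],"rz": [0,0,0,0,0,0,0,0]}'

```text
time_s: 17.1
ee_pos: [440.5, -369.7, 30.1]
ee_rot: [-179.9, 0.1, -7.8]
force: [-0.1, 0.3, -0.1]
gripper_width: 25.6
gripper_force: 25.3
```

Emit:
pendant --offsets '{"dx": [0,0],"dy": [0,0],"dz": [0,0],"rx": [0,0],"ry": [0,0],"rz": [0,0]}'

```text
time_s: 17.3
ee_pos: [441.6, -371.3, 32.0]
ee_rot: [179.9, -0.1, -7.8]
force: [-0.3, -0.8, -1.1]
gripper_width: 25.7
gripper_force: 25.3
```

Emit:
pendant --offsets '{"dx": [0,0,0,0,0,0,0,0],"dy": [0,0,0,0,0,0,0,0],"dz": [0,0,0,0,-15,-30,-40,-40],"rx": [0,0,0,0,0,0,0,0],"ry": [0,0,0,0,0,0,0,0],"rz": [0,0,0,0,0,0,0,0]}' --finger_gap 50 --squeeze 25

```text
time_s: 18.1
ee_pos: [440.2, -370.5, 156.5]
ee_rot: [-180.0, 0.1, -7.8]
force: [1.3, -0.2, -0.5]
gripper_width: 50.1
gripper_force: 0.0
```

Emit:
pendant --offsets '{"dx": [0,0,0],"dy": [0,0,0],"dz": [-20,0,0],"rx": [0,0,0],"ry": [0,0,0],"rz": [0,0,0]}'

```text
time_s: 18.4
ee_pos: [440.3, -370.5, 174.9]
ee_rot: [-180.0, 0.0, -7.8]
force: [0.9, -0.6, -1.0]
gripper_width: 50.0
gripper_force: 0.0
```

```bash
python3 - <<'E'
from h import *
f=grab_frame('wrist');s=grab_frame('scene');e=state();print(e['ee_pos'],e['ee_rot'])
cv2.imwrite('pics/b2.png',np.hstack([f[60:360,120:520],cv2.resize(s[70:220,180:380],(400,300))]))
m=camera_model('wrist');h=cv2.cvtColor(f,cv2.COLOR_BGR2HSV)
k=cv2.inRange(h,(8,120,150),(25,255,255))
for c in cv2.findContours(k,cv2.RETR_EXTERNAL,cv2.CHAIN_APPROX_NONE)[0]:
    if cv2.contourArea(c)>700: print('or',c[:,0].mean(0).round(),rect(ray('wrist',c[:,0],120,m)))
E
```

```text
[ 439.68525255 -369.93414786  173.53991475] [-1.79888992e+02  1.74643382e-01 -7.82164493e+00]
or [361. 316.] (array([ 315.5, -387.1]), array([46.9, 35.4]), 82.7)
or [350. 267.] (array([ 379.8, -381.6]), array([41. , 27.2]), 81.6)
or [ 68. 199.] (array([490.7, -62.8]), array([167.9,  82.4]), 12.1)
```

View pics/b2.png

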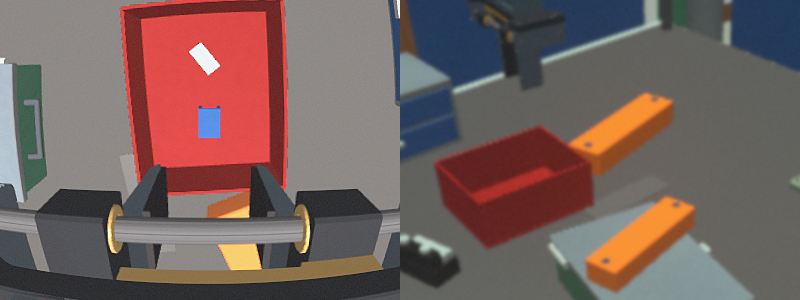

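Both offcuts lie in the bin (crop (205,58) and (208,122)), and the pad on the chest is bare. Next the pad, at (484,-44.5) yaw 12.2°.

Emit:
pendant --offsets '{"dx": [0,0,0,0,0,0,0,0],"dy": [-18,-37,-42,-42,-42,-42,-42,-35],"dz": [0,0,0,0,0,0,0,0],"rx": [0,0,0,0,0,0,0,0],"ry": [0,0,0,0,0,0,0,0],"rz": [0,0,0,0,0,0,0,0]}' --finger_gap 85 --squeeze 50

```text
time_s: 19.3
ee_pos: [480.3, -70.3, 174.4]
ee_rot: [-180.0, 0.1, -7.8]
force: [0.7, 0.1, -0.0]
gripper_width: 85.0
gripper_force: 0.0
```

Emit:
pendant --offsets '{"dx": [0,-1,0,0,0,0,0,0],"dy": [-20,-9,0,0,0,0,0,0],"dz": [0,0,0,0,0,0,0,0],"rx": [0,0,0,0,0,0,0,0],"ry": [0,0,0,0,0,0,0,0],"rz": [0,0,-7,-7,-6,0,0,0]}'

```text
time_s: 20.1
ee_pos: [484.2, -44.8, 175.2]
ee_rot: [-180.0, 0.0, 12.1]
force: [0.0, -0.8, 0.2]
gripper_width: 85.4
gripper_force: 0.0
```

```bash
python3 - <<'E'
from h import *
m=camera_model('wrist');f=grab_frame('wrist');t=grab_frame('top');e=state();print(e['ee_pos'],e['ee_rot'])
cv2.imwrite('pics/w6.png',f);h=cv2.cvtColor(f,cv2.COLOR_BGR2HSV)
k=cv2.inRange(h,(8,120,150),(25,255,255));l=k.copy()
for c in cv2.findContours(k,cv2.RETR_EXTERNAL,cv2.CHAIN_APPROX_NONE)[0]:
    if cv2.contourArea(c)>700: print('or',c[:,0].mean(0).round(),rect(ray('wrist',c[:,0],120,m)))
E
```

```text
[484.29775382 -44.78143436 175.3373028 ] [1.79997338e+02 1.11786453e-02 1.21121613e+01]
or [328. 191.] (array([492.1, -43.2]), array([160.6,  49.1]), 12.2)
```

Emit:
pendant --offsets '{"dx": [0,0,0,0,0,0,0,0],"dy": [0,0,0,0,0,0,0,0],"dz": [15,25,25,20,10,5,0,0],"rx": [0,0,0,0,0,0,0,0],"ry": [0,0,0,0,0,0,0,0],"rz": [0,0,0,0,0,0,0,0]}'

```text
time_s: 21.0
ee_pos: [485.2, -44.8, 76.3]
ee_rot: [180.0, -0.1, 12.2]
force: [-0.1, 0.6, 0.7]
gripper_width: 85.2
gripper_force: 0.0
```

Emit:
pendant --offsets '{"dx": [0,0,0,0,0],"dy": [0,0,0,0,0],"dz": [4,4,3,0,0],"rx": [0,0,0,0,0],"ry": [0,0,0,0,0],"rz": [0,0,0,0,0]}'

```text
time_s: 21.5
ee_pos: [484.4, -44.7, 64.4]
ee_rot: [180.0, 0.0, 12.2]
force: [-0.1, 0.9, 0.2]
gripper_width: 84.8
gripper_force: 0.0
```

```bash
python3 - <<'E'
from h import *
f=grab_frame('wrist');s=grab_frame('scene');e=state();print(e['ee_pos'],e['ee_rot'])
cv2.imwrite('pics/p1.png',np.hstack([f[60:360,120:520],cv2.resize(s[140:215,240:340],(400,300))]))
E
```

```text
[484.54344306 -44.69961467  64.53081134] [ 1.79991175e+02 -1.50663835e-02  1.21760350e+01]
```

View pics/p1.png

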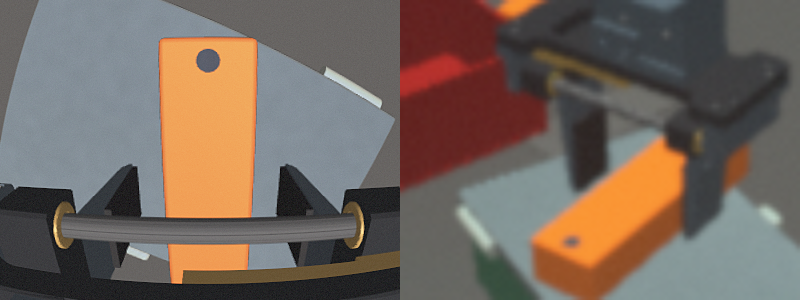

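The fingers straddle the pad at its middle with their tips just above the lid. Closing.

Emit:
pendant --offsets '{"dx": [0,0,0,0,0,0,0],"dy": [0,0,0,0,0,0,0],"dz": [0,0,0,0,0,0,0],"rx": [0,0,0,0,0,0,0],"ry": [0,0,0,0,0,0,0],"rz": [0,0,0,0,0,0,0]}' --finger_gap 40 --squeeze 50

```text
time_s: 22.3
ee_pos: [484.4, -44.7, 64.5]
ee_rot: [180.0, -0.0, 12.2]
force: [0.3, 0.7, 0.9]
gripper_width: 49.3
gripper_force: 50.0
```

Emit:
pendant --offsets '{"dx": [0,0,0,0,0,0,0,0],"dy": [0,0,0,0,0,0,0,0],"dz": [-2,-4,-8,-10,-10,-10,-10,-10],"rx": [0,0,0,0,0,0,0,0],"ry": [0,0,0,0,0,0,0,0],"rz": [0,0,0,0,0,0,0,0]}'

```text
time_s: 23.1
ee_pos: [484.4, -44.7, 129.5]
ee_rot: [180.0, -0.0, 12.2]
force: [-0.2, -0.0, -3.1]
gripper_width: 49.9
gripper_force: 50.0
```

Emit:
pendant --offsets '{"dx": [0,0,0,0,0,0,0,0],"dy": [0,0,0,0,0,0,0,0],"dz": [-10,-10,-8,-5,-3,0,0,0],"rx": [0,0,0,0,0,0,0,0],"ry": [0,0,0,0,0,0,0,0],"rz": [0,0,0,0,0,0,0,0]}'

```text
time_s: 23.9
ee_pos: [484.0, -44.6, 164.0]
ee_rot: [-180.0, 0.1, 12.2]
force: [0.5, -0.0, -3.7]
gripper_width: 49.5
gripper_force: 50.0
```

Emit:
pendant --offsets '{"dx": [0,0,0],"dy": [0,0,0],"dz": [0,0,0],"rx": [0,0,0],"ry": [0,0,0],"rz": [0,0,0]}'

```text
time_s: 24.2
ee_pos: [484.4, -44.7, 164.3]
ee_rot: [-180.0, 0.0, 12.2]
force: [-1.1, 0.5, -4.0]
gripper_width: 49.2
gripper_force: 50.0
```

```bash
python3 - <<'E'
from h import *
m=camera_model('wrist');f=grab_frame('wrist');s=grab_frame('scene');e=state();print(e['ee_pos'],e['ee_rot'],e['qvel'].round(2))
cv2.imwrite('pics/fs.png',s)
h=cv2.cvtColor(f,cv2.COLOR_BGR2HSV)
k=cv2.inRange(h,(8,120,150),(25,255,255))
for c in cv2.findContours(k,cv2.RETR_EXTERNAL,cv2.CHAIN_APPROX_NONE)[0]:
    if cv2.contourArea(c)>700: 
        for z in(210,220,230): print('or',c[:,0].mean(0).round(),z,rect(ray('wrist',c[:,0],z,m)))
# level check: width of pad at far end vs mid, scene edges
print(np.hypot(*np.diff(proj('wrist',[[484,-44,220]]+[[572,-25,220]]),axis=0)[0]))
c=f[60:360,120:520];cv2.imwrite('pics/f1.png',np.hstack([c,cv2.resize(s[70:220,200:400],(400,300))]))
E
```

```text
[484.40311841 -44.68161447 164.39420346] [1.79997367e+02 4.24847089e-03 1.21749519e+01] [-0.07 -0.11 -0.12  0.07  0.11 -0.08]
or [328. 316.] 210 (array([439.7, -54.5]), array([52.1, 21.9]), -77.9)
or [328. 316.] 220 (array([447. , -52.9]), array([48.9, 20.5]), -77.9)
or [328. 316.] 230 (array([454.4, -51.3]), array([45.8, 19.2]), -77.9)
or [328. 186.] 210 (array([520.7, -37. ]), array([104.6,  52.2]), 12.1)
or [328. 186.] 220 (array([523.1, -36.5]), array([98.3, 49. ]), 12.1)
or [328. 186.] 230 (array([525.6, -35.9]), array([91.9, 45.8]), 12.1)
168.5001186943202
```

View pics/f1.png

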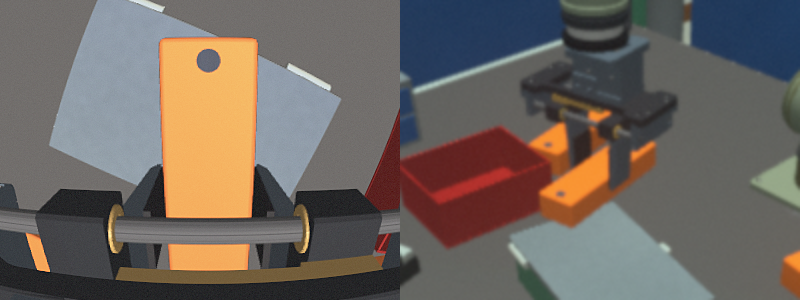

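The pad is held level. Its far end sits at the same wrist pixels as before the grasp, and its top is at about 220 mm, so it was lifted 100 mm. The arm is still and both offcuts are in the bin, so I'm handing it in.

```bash
python3 -c "
from workcell import job_done
print(job_done())"
```

```text
the job is handed in; nothing more can be done
None
```

I put both offcuts in the red bin and finished holding the bare pad level and still, about 100 mm above the chest lid; the job is handed in at about 24 s of the 67 s allowed.

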